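Lay the tall binder down on the reading rest

TASK

Tip the tall yellow ring binder that stands on the wooden reading rest over onto its side, towards the padded black bar, so that it ends lying against that bar with its foot still on the rest. Steady it with your fingers and let it down gently all the way, never letting it topple, squeezing it hard or lifting it off the rest; leave everything else on the desk where it is.

Things in the scene. Friction and masses are not known exactly. Their poses are not given: they have to be found in the camera images.
- binder: Loose yellow A5 ring binder standing upright on the rest: 45 mm thick along its own x, 165 mm wide along its y, 215 mm tall along its z, a plain closed block to the touch, 0.3 to 0.6 kg, balanced evenly. Origin: centre of its underside. Its -x side faces the padded bar and is the side it must come to lie on; it balances on that side's lower edge when tilted about 12 degrees, and falls by itself beyond that. The spine with a white label is its -y side.
- binder_edge (a point): Middle of the lower edge of the binder's -x side (22.5 mm from the binder's origin along its -x): the edge it tips over. About 10 mm above the desk while the binder is on the rest.
- binder_top (a point): Centre of the binder's top end, 215 mm from its origin along its z.
- rest: Wooden reading rest fixed to the desk. Baseboard 220 mm along its x, 190 mm along its y, 10 mm thick; origin: centre of its underside, z up. The binder stands on the board with its origin 56 to 61 mm along +x from the rest's origin, in front of a heel strip 14 mm high above the board at the +x end (which keeps the foot from being pushed back). The tipping direction is the rest's -x. The rest stands in a different place and turned differently each time.
- stop: Padded black round bar, part of the rest: 26 mm diameter, 190 mm long along the rest's y, on two short posts. Origin: the middle of its axis, at -85 mm in x and 45 mm in z from the rest's origin, so its top is 58 mm above the desk. Binder lying on it is tilted about 68 degrees from upright and its top end overhangs the bar by about 70 mm, the lower corner of the top end some 90 mm above the desk; room is left there for a finger under it.
- sanitiser: Clear bottle, 60 mm diameter, 170 mm tall, blue cap, loose; origin under its centre. Leave alone.
- mug: Blue mug, 80 mm diameter, 90 mm tall, loose; origin under its centre. Leave alone.
- pencup: Grey cup of pens, 76 mm diameter, about 160 mm tall with the pens, loose; origin under its centre. Leave alone.
- stapler: Red and black stapler, 130 x 34 x 42 mm, long along its x, loose; origin under its centre. Leave alone.
- tape: Blue roll of tape lying flat, 60 mm diameter, 18 mm high, loose; origin under its centre. Leave alone.
- inkpad: Black ink pad, 90 x 60 x 20 mm, loose; origin under its centre. Leave alone.
- punch: Hole punch with a green lever, 100 x 110 x 57 mm, loose; origin under its centre. Leave alone.
There are look-alikes about, which are no part of the job. Leave any red look-alike of the binder alone.

How it is judged:
At the end, for the whole second after the job is handed in: The binder lies on its -x side pressing on the padded bar, tilted 62 to 76 degrees from upright, its tipping edge still on the baseboard (0 to 90 mm along +x from the middle of the rest and within 50 mm of the middle across it) and square to the rest within 11 degrees, at rest (angle between binder's own z axis and vertical between 1.08 and 1.33 rad and contact force between binder and stop above 0.3 N and x of binder_top in the frame of rest below -0.1 m and x of binder_edge in the frame of rest between 0 and 0.09 m and y of binder_edge in the frame of rest between -0.05 and 0.05 m and z of binder_edge in the frame of rest below 0.018 m and angle between the y axis of binder and the y axis of rest, either way round below 0.2 rad and linear speed of binder below 0.02 m/s and angular speed of binder below 0.1 rad/s); the robot touches nothing.
It fails at once if the binder topples or drops (turns faster than 2.5 rad/s) (angular speed of binder above 2.5 rad/s).
It fails at once if the binder is lifted off the rest (its tipping edge more than 15 mm above the board) (z of binder_edge in the frame of rest above 0.025 m).
It fails at once if the binder is squeezed hard (more than 15 N from the fingers) (contact force between the fingers and binder above 15 N).
It fails at once if a bystander (sanitiser, mug, pen cup, stapler, tape, ink pad or punch) is moved more than 25 mm (distance of any of sanitiser, mug, pencup, stapler, tape, inkpad, punch from where it was at the start of the episode above 0.025 m).
It also fails if it takes over 48 s, if anything falls off the work surface, if the arm or the gripper's body presses on something with over 40 N, if the wrist force passes 120 N, or if a joint passes its speed limit or range.

ROBOT

A 6-joint arm with a two-finger parallel gripper is mounted at the origin on the work surface. World frame = base frame: x ahead of the robot, y to its left, z up, the work surface at z = 0. Lengths are in m, angles in rad, forces in N, time in s.
With the tool pointing down it reaches from about 0.3 to 0.775 m from the base axis. Payload 14.6 kg.
Tool frame: the origin (TCP) lies at the very end of the fingers, on their centre line; the grasp point (between the pads) lies 19 mm behind it; x points along the fingers, y is the direction in which the jaws open and shut, and the axes are right-handed (so a half turn about x gives the same grasp; the last joint's range is limited). The gripper opens to 94 mm and grips with 3 to 60 N. Pads are 16 mm wide; open, the fingers measure 119 mm over their backs; the gripper's body (75 mm by 177 mm) begins 78 mm behind the grasp point.
Start: joints at [1.232, 0.3, 1.521, -0, 1.321, -0.067], TCP at [0.148, 0.53, 0.205] pointing down, gripper open.
Joint ranges: [-3.03, 3.03], [-0.79, 2.21], [0.23, 2.52], [-1.04, 4.18], [0, 3.07], [-2.55, 2.55]. Speed limits (rad/s): [2.22, 2.22, 2.57, 3.14, 3.14, 3.14].

INTERFACE

Orientations are given as [roll, pitch, yaw] about the fixed x, y, z axes, in that order (R = Rz(yaw) Ry(pitch) Rx(roll)).
In Python, from station import ctrl, viewer, hand_in gives the robot as it stands. The module is installed in compiled form; this text tells all that it offers.
- The arm moves only by the tool play_rows, never from a script. Its argument "deltas" is a list that holds one entry, the list of rows, each a list of 7 numbers: the shift along the tool's x, y, z in mm, then the turn, a rotation vector about the tool's x, y, z in rad, then the finger opening in mm, from 0 to 94. In form: [[[dx, dy, dz, ax, ay, az, gripper], ...]]. A call has 1 to 10 rows; each row shifts and turns the commanded pose from where the row before left it, along the tool's axes as they then stand; what a row does not reach is not made up. A row lasts 1/10 s, in which the tool goes at most 50 mm and 8.59 degrees, less where a joint would pass 70% of its speed; a pose out of reach is approached as far as the arm can. A call with a gripper value outside its range is refused whole. The fingers move at their own pace and stop on an object; "grip_force" is the grip in N (left out, the last holds). Time passes only in rows, so rows that do not move let the fingers close. It gives the time, the measured TCP pose, the force and the opening at its end, in the units of the state.
- ctrl.get_obs(): the state, without advancing time (a new reading comes with each control period).
- viewer.camera(name): name is "scene" or "top" or "wrist"; returns a dict with "img" (400x640x3 uint8, red, green, blue), "fx", "fy", "cx", "cy" (pixels), "rvec" (rotation vector, rad) and "tvec" (3), from world to camera coordinates, as OpenCV has them. Camera axes: x right, y down, z forward; pixel columns grow to the right and rows downward; lengths in m; the calibration is good to about 2 mm. A picture is of the moment at which its call begins. There is no depth.
- hand_in(): hands the job in, once; it reports no verdict.
The state is a dict: "time_s": time; "qpos": joint angles; "joint_vel": joint speeds; "tau": joint torques, N m; "ee_pos": TCP position; "eef_rot": TCP orientation; "force": force on the tool from outside, world axes, zero at the start; "moment": the same for the moment, N m; "grip_width": finger opening in m.
Only numpy, scipy, OpenCV 4.12 (cv2) and the standard library are available. Lean on these libraries where they do the work, as an engineer would, in place of code of your own. Each camera call takes 0.05 s, during which the arm holds its last target.

## Working session

There is one attempt and no reset: what is moved stays moved. The work goes in short steps, Python scripts to look and compute and a tool call to move; the robot and the scene stay as the last step left them, time stands still between calls to the robot, and variables do not carry over. Pictures are saved under pics/ and viewed, and the job is handed in when it is done.

Besides the shell and the picture viewer there is one more tool, called after ">>>" as name([rows], argument=value, ...), one row to a line, values as JSON. play_rows: Moves the arm, as the interface text tells. Its arguments: {"type":"object","properties":{"deltas":{"type":"array","items":{"type":"array","items":{"type":"array","items":{"type":"number"}}}},"grip_force":{"type":"number"}},"required":["deltas"]}

```bash
mkdir -p pics; ls; python3 - <<'E'
from station import ctrl, viewer
import cv2,numpy as np
o=ctrl.get_obs();print(o)
for n in ("scene","top","wrist"):
    c=viewer.camera(n);cv2.imwrite(f"pics/{n}0.png",c["img"][:,:,::-1]);print(n,c["fx"],c["fy"],c["cx"],c["cy"],c["rvec"],c["tvec"])
    np.savez(f"{n}0.npz",**c)
E
```

```text
pics
{'time_s': 0.0, 'qpos': array([ 1.23236743e+00,  3.00426035e-01,  1.52159273e+00,  1.70853756e-05,
        1.32072933e+00, -6.66044809e-02]), 'joint_vel': array([ 5.30580781e-04,  6.98362051e-05,  7.99026536e-04, -5.40745822e-05,
       -1.64728202e-03, -1.88461098e-03]), 'tau': array([ 6.50967522e-04, -5.31794250e+01, -3.52739525e+01,  7.08467234e-02,
        2.42924545e-02, -8.16665647e-05]), 'ee_pos': array([0.14757851, 0.52954528, 0.20490613]), 'eef_rot': array([-1.65172259,  1.56964077, -1.92355125]), 'force': array([ 0.05962127, -0.35610943,  0.42279367]), 'moment': array([-0.01454167,  0.01214115, -0.01131895]), 'grip_width': 0.09403247477072632}
scene 509.5270008639902 509.5270008639902 325.8664785403026 199.5819516325455 [ 0.82006195  2.66670109 -0.97145781] [ 0.4319009  -0.11059895  1.80364567]
top 402.9467165036834 402.9467165036834 316.6873199865866 207.4728391911149 [ 2.18364482 -2.19972513  0.11366295] [-0.01310625  0.52124578  1.06551158]
wrist 303.864521323781 303.864521323781 320.0848653366557 202.4709128714284 [-2.32040792 -1.76222244 -0.24100149] [-0.54947695 -0.02817142  0.39179264]
```

View pics/scene0.png

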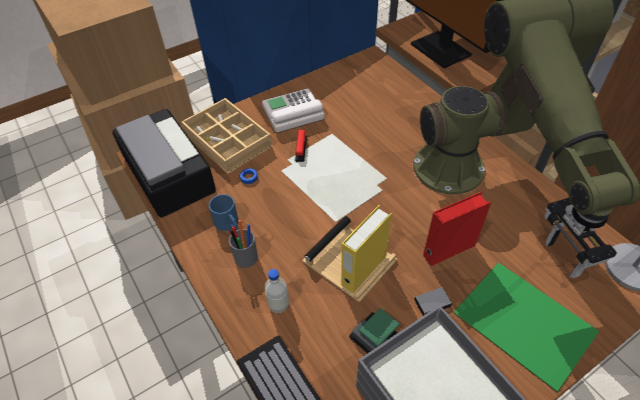

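View pics/top0.png

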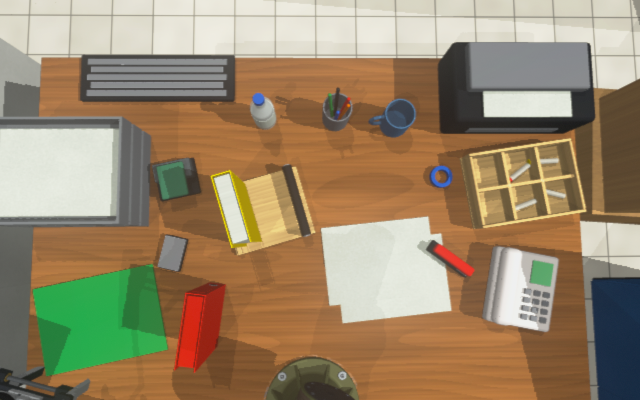

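View pics/wrist0.png

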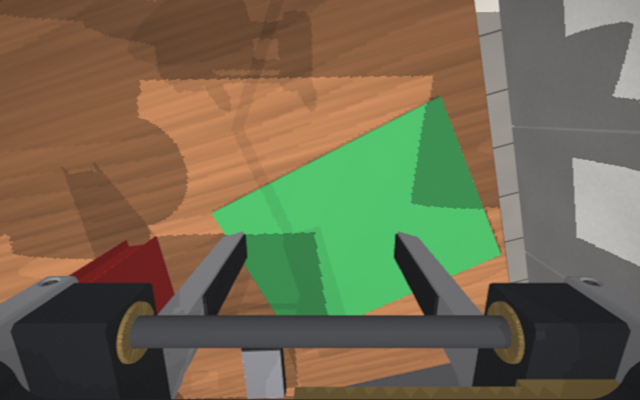

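Top view: the yellow binder is at about (235,208), on the rest with the black bar at (298,200). The red look-alike at (200,325) is on the desk and has no bar, so the yellow one is meant. I'll confirm in an enlarged crop.

```bash
cat > h.py <<'E'
import numpy as np,cv2
from scipy.spatial.transform import Rotation as Ro
def ray(c,uv,z):
    R=cv2.Rodrigues(np.array(c["rvec"]))[0];t=np.array(c["tvec"]).ravel()
    uv=np.atleast_2d(uv).astype(float)
    d=np.c_[(uv[:,0]-c["cx"])/c["fx"],(uv[:,1]-c["cy"])/c["fy"],np.ones(len(uv))]@R
    o=-R.T@t
    return o+d*((z-o[2])/d[:,2])[:,None]
def proj(c,P):
    return cv2.projectPoints(np.atleast_2d(P).astype(float),np.array(c["rvec"]),np.array(c["tvec"]),np.array([[c["fx"],0,c["cx"]],[0,c["fy"],c["cy"]],[0,0,1.]]),None)[0].reshape(-1,2)
E
python3 - <<'E'
import cv2
i=cv2.imread("pics/top0.png");cv2.imwrite("pics/topc.png",cv2.resize(i[150:270,190:340],None,fx=5,fy=5,interpolation=cv2.INTER_CUBIC))
i=cv2.imread("pics/scene0.png");cv2.imwrite("pics/scc.png",cv2.resize(i[195:305,295:405],None,fx=5,fy=5,interpolation=cv2.INTER_CUBIC))
E
```

```text
(no output)
```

View pics/topc.png

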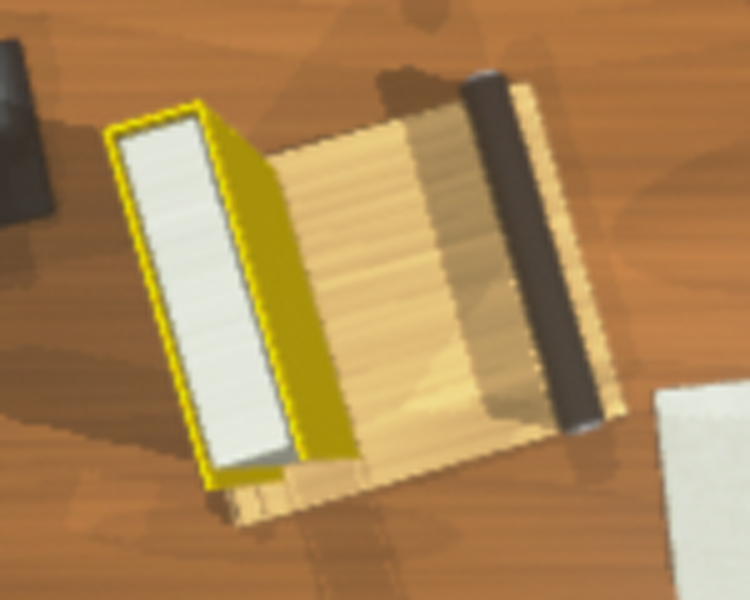

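View pics/scc.png

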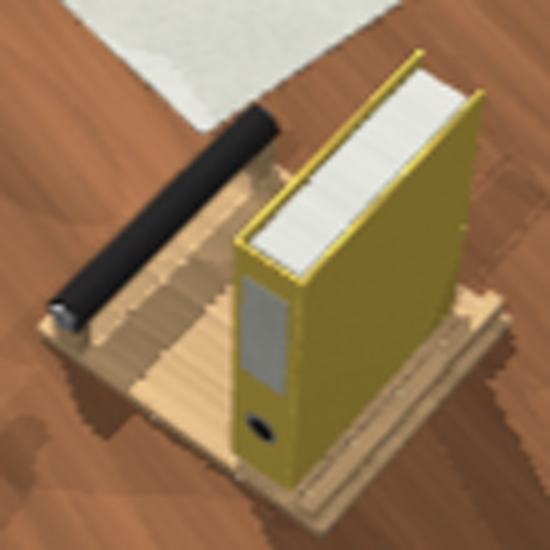

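The crops confirm it. The yellow binder (top face in the crop at (107,130), (203,102), (297,460), (210,488)) stands on the rest in front of the heel strip. Its white-label spine is on the far side, and the bar runs from (485,75) to (582,428).

```bash
python3 - <<'E'
from h import *
c=dict(np.load("top0.npz"));f=lambda L:np.array(L)/5.+[190,150]-0.4
np.set_printoptions(precision=4,suppress=True)
B=ray(c,f([(107,130),(203,102),(297,460),(210,488)]),.225);print("bindertop",B)
ctr=B.mean(0);print("ctr",ctr)
a=B[3]-B[0];b=B[2]-B[1];print("y-dir",np.arctan2(a[1],a[0]),np.arctan2(b[1],b[0]),np.linalg.norm(a),np.linalg.norm(b),np.linalg.norm(B[1]-B[0]),np.linalg.norm(B[3]-B[2]))
S=ray(c,f([(485,75),(582,428)]),.05);d=S[1]-S[0];print("bar",S,np.arctan2(d[1],d[0]),np.linalg.norm(d))
Q=ray(c,f([(532,85),(625,410),(238,525)]),.01);print("board",Q,np.linalg.norm(Q[1]-Q[0]),np.linalg.norm(Q[2]-Q[1]),np.arctan2(*(Q[1]-Q[0])[[1,0]]))
print("rest ctr",(Q[0]+Q[2])/2)
ang=np.arctan2(d[1],d[0])+np.pi/2   # rest x? y=d => x = d rotated -90
E
```

```text
bindertop [[0.5763 0.2188 0.225 ]
 [0.5885 0.1771 0.225 ]
 [0.4316 0.1352 0.225 ]
 [0.4198 0.1726 0.225 ]]
ctr [0.504  0.1759 0.225 ]
y-dir -2.854253058571967 -2.880603772829576 0.16311267345800926 0.16239531397642873 0.043475496536218655 0.03920225234387392
bar [[0.633  0.0623 0.05  ]
 [0.4464 0.0122 0.05  ]] -2.8792018132092654 0.19315151116387577
board [[ 0.6349  0.0386  0.01  ]
 [ 0.4564 -0.011   0.01  ]
 [ 0.3964  0.1975  0.01  ]] 0.18519378670913808 0.21692854440419748 -2.8702781441547023
rest ctr [0.5156 0.118  0.01  ]
```

```bash
python3 - <<'E'
from h import *
from station import ctrl
o=ctrl.get_obs();np.set_printoptions(precision=3,suppress=True)
R=Ro.from_euler('xyz',o['eef_rot']).as_matrix();print(R)
q=o['qpos']
print(np.degrees(np.arctan2(R[1,1],R[0,1])),np.degrees(q))
for s4 in(1,):
  G=Ro.from_euler('ZYYXYX',[q[0],q[1],q[2],q[3],q[4],q[5]]) if 0 else Ro.from_euler('Z',q[0])*Ro.from_euler('Y',q[1]+q[2]-np.pi/2)*Ro.from_euler('X',q[3])*Ro.from_euler('Y',q[4])*Ro.from_euler('X',q[5])
  print(G.as_matrix())
E
```

```text
[[-0.     0.268  0.963]
 [-0.001  0.963 -0.268]
 [-1.    -0.001 -0.   ]]
74.42772050069738 [70.613 17.206 87.169 -0.    75.672 -3.815]
[[-0.    -0.963  0.268]
 [-0.001  0.268  0.963]
 [-1.     0.    -0.001]]
```

>>> play_rows([
  [[-20,0,0,0,0,0,94],[-20,0,0,0.0,0.1,0,94],[-20,0,0,0,0.1,0.1,94],[-20,0,0,0,0,0.1,94]],
], grip_force=4)

```text
time_s: 0.55
ee_pos: [0.154, 0.5263, 0.285]
eef_rot: [2.365, 1.284, 2.076]
force: [-0.6, 0.0, 0.1]
grip_width: 0.0939
```

```bash
python3 - <<'E'
from station import ctrl
import pprint
o=ctrl.get_obs();pprint.pprint({k:o[k] for k in('qpos','ee_pos','eef_rot','time_s')})
E
```

```text
{'ee_pos': array([0.15402274, 0.52633924, 0.28495556]),
 'eef_rot': array([2.36464498, 1.28422461, 2.07567062]),
 'qpos': array([ 1.10308795,  0.13570042,  1.56140331,  0.24568333,  1.28829957,
       -0.22899825]),
 'time_s': 0.55}
```

```bash
python3 - <<'E'
from h import *
from station import ctrl
o=ctrl.get_obs();np.set_printoptions(precision=4,suppress=True)
q=o['qpos'];A=Ro.from_euler('xyz',o['eef_rot'])
for s4 in(1,-1):
 for s6 in (1,-1):
  G=Ro.from_euler('Z',q[0])*Ro.from_euler('Y',q[1]+q[2]-np.pi/2)*Ro.from_euler('X',s4*q[3])*Ro.from_euler('Y',q[4])*Ro.from_euler('X',s6*q[5]+np.pi/2)
  print(s4,s6,(G.inv()*A).magnitude())
E
```

```text
1 1 4.4037468212197074e-16
1 -1 0.45799650944061043
-1 1 0.4913666550550896
-1 -1 0.5673029430003605
```

```bash
cat >> h.py <<'E'
YR=1.839
def pose(th,flip):  # tool orientation with binder tilted th
    bx=np.array([np.cos(YR),np.sin(YR),0]);z=np.array([0,0,1.])
    zb=z*np.cos(th)-bx*np.sin(th); xb=bx*np.cos(th)+z*np.sin(th)
    X=-zb; Y=xb*(-1 if flip else 1)
    return Ro.from_matrix(np.c_[X,Y,np.cross(X,Y)])
E
python3 - <<'E'
from h import *
np.set_printoptions(precision=2,suppress=True)
for flip in(0,1):
 for q1,p in((.3,.3),(0,.3),(-.3,.3),(-.3,.0),(-.3,.6)):
  for th in (0,.6,1.2):
   W=(Ro.from_euler('Z',q1)*Ro.from_euler('Y',p)).inv()*pose(th,flip)*Ro.from_euler('X',-np.pi/2)
   print(flip,q1,p,th,W.as_euler('XYX'))
E
```

```text
0 0.3 0.3 0 [-0.    1.27 -1.54]
0 0.3 0.3 0.6 [ 0.62  1.31 -1.72]
0 0.3 0.3 1.2 [ 1.22  1.43 -1.84]
0 0 0.3 0 [-0.    1.27 -1.84]
0 0 0.3 0.6 [ 0.58  1.47 -1.96]
0 0 0.3 1.2 [ 1.13  1.7  -1.95]
0 -0.3 0.3 0 [ 0.    1.27 -2.14]
0 -0.3 0.3 0.6 [ 0.5   1.62 -2.2 ]
0 -0.3 0.3 1.2 [ 1.01  1.95 -2.09]
0 -0.3 0.0 0 [ 0.    1.57 -2.14]
0 -0.3 0.0 0.6 [ 0.52  1.88 -2.06]
0 -0.3 0.0 1.2 [ 1.14  2.1  -1.8 ]
0 -0.3 0.6 0 [ 0.    0.97 -2.14]
0 -0.3 0.6 0.6 [ 0.51  1.35 -2.35]
0 -0.3 0.6 1.2 [ 0.93  1.78 -2.35]
1 0.3 0.3 0 [0.   1.27 1.6 ]
1 0.3 0.3 0.6 [0.62 1.31 1.42]
1 0.3 0.3 1.2 [1.22 1.43 1.3 ]
1 0 0.3 0 [-0.    1.27  1.3 ]
1 0 0.3 0.6 [0.58 1.47 1.18]
1 0 0.3 1.2 [1.13 1.7  1.19]
1 -0.3 0.3 0 [0.   1.27 1.  ]
1 -0.3 0.3 0.6 [0.5  1.62 0.94]
1 -0.3 0.3 1.2 [1.01 1.95 1.05]
1 -0.3 0.0 0 [0.   1.57 1.  ]
1 -0.3 0.0 0.6 [0.52 1.88 1.09]
1 -0.3 0.0 1.2 [1.14 2.1  1.34]
1 -0.3 0.6 0 [0.   0.97 1.  ]
1 -0.3 0.6 0.6 [0.51 1.35 0.79]
1 -0.3 0.6 1.2 [0.93 1.78 0.79]
```

```bash
cat >> h.py <<'E'
def plan(p0,R0,p1,R1,N,grip,dp=0,dr=3):
    """straight-line shift + constant turn, rounded tool-frame rows; feedback on the rounding"""
    p,R=np.array(p0,float),R0;rows=[]
    rv=(R0.inv()*R1).as_rotvec()
    for k in range(1,N+1):
        pt=p0+(p1-p0)*k/N;Rt=R0*Ro.from_rotvec(rv*k/N)
        d=np.round(R.inv().apply(pt-p)*1000,dp);a=np.round((R.inv()*Rt).as_rotvec(),dr)
        p=p+R.apply(d/1000);R=R*Ro.from_rotvec(a)
        rows.append([float(x) for x in d]+[float(x) for x in a]+[grip])
    return rows,p,R
def show(rows):
    for r in rows: print(str([int(x) if x==int(x) else x for x in r])+",")
E
python3 - <<'E'
from h import *
from station import ctrl
o=ctrl.get_obs()
p0=o['ee_pos'];R0=Ro.from_euler('xyz',o['eef_rot'])
xr=np.array([np.cos(YR),np.sin(YR),0])
rest=np.array([.5163,.1185,0]);b=rest+xr*.0585;print("binder",b)
b=(b+[.504,.1759,0])/2;print(b)
R1=pose(0,1);rv=(R0.inv()*R1).as_rotvec();print(rv)
rows,p,R=plan(p0,R0,np.array([b[0],b[1],.29]),R1,20,94,0,2)
show(rows);print(p,(R.inv()*R1).magnitude())
E
```

```text
binder [0.50079751 0.17490854 0.        ]
[0.50239876 0.17540427 0.        ]
[ 2.56159399 -0.3344856   0.18941399]
[-7, -11, 21, 0.13, -0.02, 0.01, 94],
[-7, -8, 22, 0.13, -0.01, 0.01, 94],
[-6, -6, 24, 0.12, -0.02, 0.01, 94],
[-6, -2, 23, 0.13, -0.02, 0.01, 94],
[-6, 1, 25, 0.13, -0.01, 0.01, 94],
[-5, 4, 23, 0.13, -0.02, 0.01, 94],
[-5, 7, 24, 0.13, -0.02, 0.01, 94],
[-4, 10, 22, 0.12, -0.02, 0.01, 94],
[-4, 13, 20, 0.13, -0.01, 0.01, 94],
[-3, 15, 19, 0.13, -0.02, 0, 94],
[-3, 18, 17, 0.13, -0.02, 0.01, 94],
[-2, 20, 15, 0.13, -0.01, 0.01, 94],
[-3, 22, 12, 0.12, -0.02, 0.01, 94],
[-1, 23, 9, 0.13, -0.02, 0.01, 94],
[-2, 23, 6, 0.13, -0.01, 0.01, 94],
[-1, 25, 3, 0.13, -0.02, 0.01, 94],
[0, 25, 0, 0.13, -0.01, 0.01, 94],
[-1, 24, -3, 0.13, -0.02, 0.01, 94],
[0, 24, -6, 0.12, -0.02, 0.01, 94],
[-1, 23, -10, 0.13, -0.01, 0.01, 94],
[0.5027039  0.17562691 0.29050018] 0.005220030265250576
```

>>> play_rows([
  [[-7,-11,21,0.13,-0.02,0.01,94],[-7,-8,22,0.13,-0.01,0.01,94],[-6,-6,24,0.12,-0.02,0.01,94],[-6,-2,23,0.13,-0.02,0.01,94],[-6,1,25,0.13,-0.01,0.01,94],[-5,4,23,0.13,-0.02,0.01,94],[-5,7,24,0.13,-0.02,0.01,94],[-4,10,22,0.12,-0.02,0.01,94],[-4,13,20,0.13,-0.01,0.01,94],[-3,15,19,0.13,-0.02,0,94]],
])

```text
time_s: 1.55
ee_pos: [0.3273, 0.3507, 0.2885]
eef_rot: [3.029, 1.396, 1.438]
force: [-0.0, -0.0, 0.4]
grip_width: 0.0941
```

```bash
python3 - <<'E'
from station import ctrl
import pprint
o=ctrl.get_obs();pprint.pprint({k:o[k] for k in('qpos','ee_pos','eef_rot','time_s')})
E
```

```text
{'ee_pos': array([0.32730795, 0.3507361 , 0.2885164 ]),
 'eef_rot': array([3.02914159, 1.39585807, 1.43808008]),
 'qpos': array([6.75301301e-01, 1.15994234e-03, 1.68100006e+00, 1.24021475e-01,
       1.33411258e+00, 6.74023568e-01]),
 'time_s': 1.55}
```

>>> play_rows([
  [[-3,18,17,0.13,-0.02,0.01,94],[-2,20,15,0.13,-0.01,0.01,94],[-3,22,12,0.12,-0.02,0.01,94],[-1,23,9,0.13,-0.02,0.01,94],[-2,23,6,0.13,-0.01,0.01,94],[-1,25,3,0.13,-0.02,0.01,94],[0,25,0,0.13,-0.01,0.01,94],[-1,24,-3,0.13,-0.02,0.01,94],[0,24,-6,0.12,-0.02,0.01,94],[-1,23,-10,0.13,-0.01,0.01,94]],
])

```text
time_s: 2.55
ee_pos: [0.5028, 0.1755, 0.2921]
eef_rot: [2.323, 1.564, -0.552]
force: [-0.4, 0.6, -0.3]
grip_width: 0.0941
```

```bash
python3 - <<'E'
from h import *
from station import ctrl,viewer
o=ctrl.get_obs();print({k:o[k] for k in('qpos','ee_pos','eef_rot','time_s')})
R=Ro.from_euler('xyz',o['eef_rot']);print(R.inv().__mul__(pose(0,1)).as_rotvec())
for n in("wrist","top"):
    c=viewer.camera(n);np.savez(n+"1.npz",**c);cv2.imwrite(f"pics/{n}1.png",c["img"][:,:,::-1])
E
```

```text
{'qpos': array([ 0.26967451,  0.20604147,  1.43840084, -0.00513654,  1.4923853 ,
        1.57404657]), 'ee_pos': array([0.5027671 , 0.17550332, 0.2920832 ]), 'eef_rot': array([ 2.32318986,  1.5638008 , -0.55158838]), 'time_s': 2.55}
[-0.00138925 -0.00477711 -0.00511044]
```

View pics/wrist1.png

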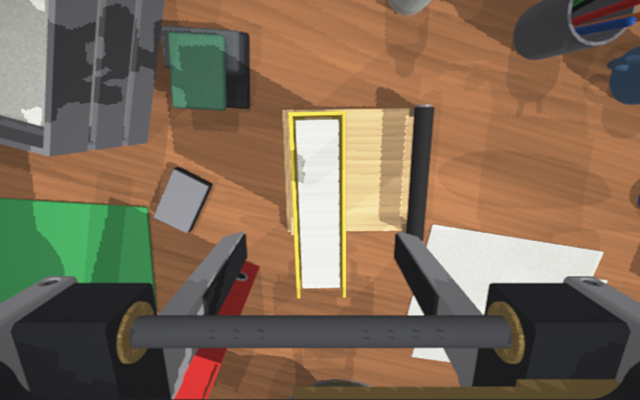

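```bash
cat >> h.py <<'E'
OBS=[([1.23236743,.300426035,1.52159273,0,1.32072933,-.0666],[.14757851,.52954528,.20490613]),
([1.10308795,0.13570042,1.56140331,0.24568333,1.28829957,-0.22899825],[0.15402274,0.52633924,0.28495556]),
([.675301301,.00115994234,1.68100006,.124021475,1.33411258,.674023568],[0.32730795,0.3507361,0.2885164]),
([0.26967451,0.20604147,1.43840084,-0.00513654,1.4923853,1.57404657],[0.5027671,0.17550332,0.2920832])]
def cols(q):
    Z=Ro.from_euler('Z',q[0]);A=Z*Ro.from_euler('Y',q[1]);F=Z*Ro.from_euler('Y',q[1]+q[2]-np.pi/2);W=F*Ro.from_euler('X',q[3])*Ro.from_euler('Y',q[4])
    e=np.eye(3)
    return np.c_[Z.apply(e[0]),e[2],A.apply(e[2]),F.apply(e[0]),F.apply(e[2]),W.apply(e[0])],W*Ro.from_euler('X',q[5]+np.pi/2)
M=np.vstack([cols(q)[0] for q,_ in OBS]);yy=np.hstack([p for _,p in OBS])
PAR,_,RK,SV=np.linalg.lstsq(M,yy,rcond=None)
def fk(q):
    C,R=cols(q);return C@PAR,R
E
python3 - <<'E'
from h import *
np.set_printoptions(precision=4,suppress=True)
print(PAR,SV,M@PAR-yy)
c=dict(np.load("wrist1.npz"))
B=ray(c,[(290,113),(346,113),(347,297),(299,297)],.225);print(B,B.mean(0))
for i,j in((0,1),(3,2),(0,3),(1,2)):
    d=B[j]-B[i];print(np.linalg.norm(d),np.arctan2(d[1],d[0]))
E
```

```text
[ 0.0013  0.3226  0.5155  0.4244 -0.0753  0.4331] [3.9748 2.8459 0.2484 0.1564 0.0942 0.0838] [ 0.0336 -0.0147 -0.0015  0.0044  0.0116  0.0048  0.0069 -0.0164  0.0011
  0.0054 -0.0373 -0.0043]
[[0.5759 0.2193 0.225 ]
 [0.5874 0.1772 0.225 ]
 [0.4318 0.13   0.225 ]
 [0.4203 0.1726 0.225 ]] [0.5038 0.1748 0.225 ]
0.0436428069488843 -1.3040170125647212
0.044198849192455814 -1.3075793807642406
0.1625172536734299 -2.8501079640981954
0.16268932222755833 -2.8467168151084414
```

```bash
cat >> h.py <<'E'
_c=cols
def cols(q):
    C,R=_c(q);Z=Ro.from_euler('Z',q[0]);F=Z*Ro.from_euler('Y',q[1]+q[2]-np.pi/2)*Ro.from_euler('X',q[3])
    return np.c_[C,Z.apply([0,1,0.]),F.apply([0,0,1.])],R
M=np.vstack([cols(q)[0] for q,_ in OBS]);PAR,_,RK,SV=np.linalg.lstsq(M,yy,rcond=1e-6)
E
python3 - <<'E'
from h import *
np.set_printoptions(precision=4,suppress=True)
print(PAR,SV,(M@PAR-yy).reshape(-1,3))
# try alternatives: wrist offset perpendicular
for name,f in (("Wz",lambda q:[ (Ro.from_euler('Z',q[0])*Ro.from_euler('Y',q[1]+q[2]-np.pi/2)*Ro.from_euler('X',q[3])*Ro.from_euler('Y',q[4])).apply([0,0,1.])]),("Ax",lambda q:[(Ro.from_euler('Z',q[0])*Ro.from_euler('Y',q[1])).apply([1,0,0.])]),):
    M2=np.hstack([M,np.vstack([np.array(f(q)).T for q,_ in OBS])]);x=np.linalg.lstsq(M2,yy,rcond=1e-6)[0];print(name,x,abs(M2@x-yy).max())
E
```

```text
[-0.      0.2212  0.4242  0.4475 -0.0409  0.2706  0.0366  0.    ] [4.443  2.8501 2.008  0.228  0.1634 0.1265 0.0942 0.0397] [[ 0. -0.  0.]
 [ 0. -0. -0.]
 [-0.  0.  0.]
 [-0.  0.  0.]]
Wz [-0.      0.2212  0.4242  0.4475 -0.0409  0.2706  0.0366  0.      0.    ] 2.3420559481512893e-06
Ax [-0.      0.2212  0.4242  0.4475 -0.0409  0.2706  0.0366  0.      0.    ] 2.347119906792594e-06
```

```bash
cat >> h.py <<'E'
from scipy.optimize import least_squares
YB=1.848; CB=np.array([.5035,.1755,.010])
def pose_b(th,d=.035,piv=None,dx=0.):
    """TCP pose when binder tilted th, tip d below top"""
    bx=np.array([np.cos(YB),np.sin(YB),0]);z=np.array([0,0,1.])
    zb=z*np.cos(th)-bx*np.sin(th); xb=bx*np.cos(th)+z*np.sin(th)
    e=CB-.0225*bx if piv is None else piv
    X=-zb;Y=-xb
    return e+(.0225+dx)*xb+(.215-d)*zb, Ro.from_matrix(np.c_[X,Y,np.cross(X,Y)])
def ik(p,R,q0):
    f=lambda q:np.r_[(fk(q)[0]-p)*10,(R.inv()*fk(q)[1]).as_rotvec()]
    s=least_squares(f,q0);return s.x,np.abs(s.fun).max()
E
python3 - <<'E'
from h import *
np.set_printoptions(precision=3,suppress=True)
q=np.array(OBS[-1][0])
for th in np.arange(0,1.25,.1):
    p,R=pose_b(th);q,e=ik(p,R,q);print(round(th,2),p,q,"%.1e"%e)
p,R=pose_b(1.19,d=-.1);q,e=ik(p,R,q);print(p,q,e)
# constant twist per 0.03 rad
p0,R0=pose_b(0);p1,R1=pose_b(.04);print(R0.inv().apply(p1-p0)*1000,(R0.inv()*R1).as_rotvec())
from station import ctrl
o=ctrl.get_obs();A=Ro.from_euler('xyz',o['eef_rot']);P,R=pose_b(0)
print(A.inv().apply(P-o['ee_pos'])*1000,(A.inv()*R).as_rotvec())
E
```

```text
0.0 [0.503 0.175 0.19 ] [0.267 0.276 1.589 0.    1.277 1.56 ] 1.1e-15
0.1 [0.508 0.158 0.191] [0.182 0.274 1.591 0.104 1.288 1.446] 5.3e-10
0.2 [0.513 0.141 0.191] [0.098 0.285 1.588 0.204 1.31  1.335] 3.1e-10
0.3 [0.518 0.123 0.189] [0.018 0.308 1.58  0.298 1.343 1.231] 7.1e-10
0.4 [0.523 0.106 0.185] [-0.057  0.342  1.567  0.384  1.385  1.135] 9.5e-10
0.5 [0.528 0.09  0.179] [-0.127  0.386  1.549  0.461  1.433  1.049] 8.9e-10
0.6 [0.532 0.074 0.171] [-0.19   0.44   1.527  0.531  1.487  0.973] 6.6e-10
0.7 [0.537 0.059 0.162] [-0.246  0.501  1.501  0.592  1.544  0.907] 4.1e-10
0.8 [0.541 0.045 0.152] [-0.295  0.569  1.47   0.648  1.603  0.849] 2.6e-10
0.9 [0.544 0.032 0.14 ] [-0.337  0.642  1.435  0.698  1.664  0.8  ] 1.9e-10
1.0 [0.548 0.02  0.126] [-0.373  0.72   1.397  0.745  1.725  0.759] 1.3e-10
1.1 [0.551 0.009 0.112] [-0.402  0.801  1.356  0.789  1.788  0.725] 8.2e-11
1.2 [0.553 0.    0.096] [-0.426  0.885  1.312  0.832  1.85   0.698] 4.9e-11
[ 0.587 -0.119  0.148] [-0.552  0.975  0.993  0.801  2.08   0.795] 1.9829970998586077e-12
[-0.756  7.216  0.   ] [-0.    0.   -0.04]
[101.701  -1.265   0.295] [-0.011 -0.005 -0.005]
```

>>> play_rows([
  [[15,-1,0,-0.01,-0.005,-0.005,94],[15,0,0,0,0,0,94],[15,0,0,0,0,0,94],[15,0,0,0,0,0,94],[14,0,0,0,0,0,80],[14,0,0,0,0,0,70],[14,0,0,0,0,0,60],[0,0,0,0,0,0,56]],
], grip_force=4)

```text
time_s: 3.45
ee_pos: [0.5004, 0.1777, 0.188]
eef_rot: [-0.275, 1.568, -3.132]
force: [0.0, 0.4, 0.4]
grip_width: 0.0654
```

```bash
python3 - <<'E'
from h import *
from station import ctrl,viewer
o=ctrl.get_obs();print(o['force'],o['grip_width'],o['ee_pos'])
c=viewer.camera("wrist");np.savez("wrist2.npz",**c);cv2.imwrite(f"pics/wrist2.png",c["img"][:,:,::-1])
E
```

```text
[0.01268484 0.36988003 0.37577815] 0.0654076248276763 [0.50044931 0.17769151 0.18795048]
```

View pics/wrist2.png

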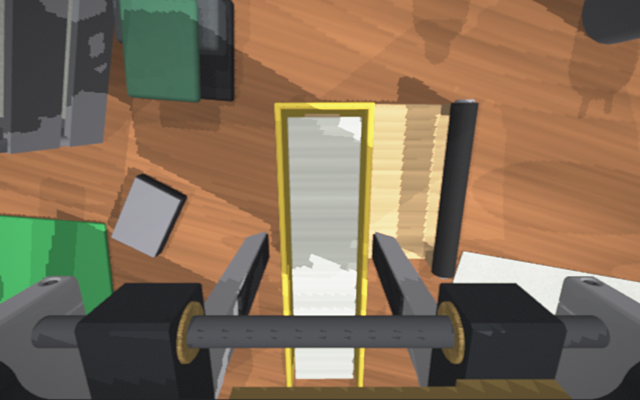

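The wrist view shows the fingers straddling the binder's top, at columns 268 and 373 against binder edges of about 280 and 368. They sit a few mm off centre, so I'll correct that before closing.

```bash
python3 - <<'E'
from h import *
from station import ctrl
o=ctrl.get_obs();A=Ro.from_euler('xyz',o['eef_rot']);P,R=pose_b(0)
print(A.inv().apply(P-o['ee_pos'])*1000,(A.inv()*R).as_rotvec())
c=dict(np.load("wrist2.npz"))
B=ray(c,[(276,103),(374,103)],.225);print(B,B.mean(0))
print(np.linalg.norm(B[1]-B[0]))
bx=np.array([np.cos(YB),np.sin(YB),0]);by=np.array([-np.sin(YB),np.cos(YB),0])
print((B.mean(0)-CB)@bx,(B.mean(0)-CB)@by)
E
```

```text
[-0.66597726  2.82469022 -1.69471114] [0.00715106 0.00097048 0.00065632]
[[0.57623013 0.22024598 0.225     ]
 [0.58847623 0.17841475 0.225     ]] [0.58235318 0.19933037 0.225     ]
0.04358690622296052
0.0013411033076406434 -0.0823645064006562
```

>>> play_rows([
  [[0,2,-1.5,0.007,0,0,56],[0,0,0,0,0,0,50],[0,0,0,0,0,0,47],[0,0,0,0,0,0,44],[0,0,0,0,0,0,42],[0,0,0,0,0,0,42],[0,0,0,0,0,0,42],[0,0,0,0,0,0,42]],
], grip_force=4)

```text
time_s: 4.3
ee_pos: [0.5043, 0.1759, 0.1908]
eef_rot: [-2.9, 1.569, 0.517]
force: [-1.3, 1.8, 5.6]
grip_width: 0.0452
```

```bash
python3 - <<'E'
from h import *
from station import ctrl,viewer
o=ctrl.get_obs();print(o['force'],o['moment'],o['grip_width'],o['ee_pos'])
A=Ro.from_euler('xyz',o['eef_rot']);P,R=pose_b(0)
print(A.inv().apply(P-o['ee_pos'])*1000,(A.inv()*R).as_rotvec())
c=viewer.camera("scene");i=c["img"][:,:,::-1];cv2.imwrite(f"pics/scene2.png",cv2.resize(i[130:330,270:470],None,fx=3,fy=3))
E
```

```text
[-1.26003131  1.79667331  5.60509509] [0.35223259 0.42043408 0.0041537 ] 0.045177510169912394 [0.50425807 0.17588365 0.19075184]
[0.75034611 0.16377725 0.83502967] [-0.00229656 -0.0017094   0.00041984]
```

View pics/scene2.png

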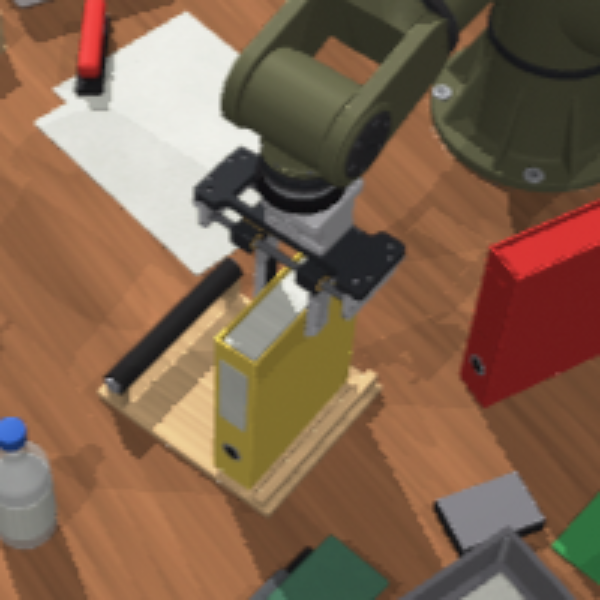

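The grip has closed on 45 mm, with the binder still upright and everything else untouched. I'll start the arc slowly, relieving the vertical load by 0.5 mm first.

>>> play_rows([
  [[-0.5,0,0,0,0,0,42],[-0.4,3.6,0,0,0,-0.02,42],[-0.4,3.6,0,0,0,-0.02,42],[-0.4,3.6,0,0,0,-0.02,42],[-0.4,3.6,0,0,0,-0.02,42],[-0.4,3.6,0,0,0,-0.02,42]],
])

```text
time_s: 4.95
ee_pos: [0.5091, 0.1579, 0.1921]
eef_rot: [-1.579, 1.469, 1.837]
force: [0.0, 0.4, -2.9]
grip_width: 0.0451
```

```bash
cat > chk.py <<'E'
from h import *
import sys
from station import ctrl,viewer
np.set_printoptions(precision=3,suppress=True)
o=ctrl.get_obs();print(o['time_s'],o['force'],o['moment'],o['grip_width'],o['ee_pos'])
A=Ro.from_euler('xyz',o['eef_rot']);X=A.as_matrix()[:,0]
th=np.arctan2(-(-X)@np.array([np.cos(YB),np.sin(YB),0]),-X[2]);P,R=pose_b(th)
print("th",th,A.inv().apply(P-o['ee_pos'])*1000,(A.inv()*R).as_rotvec(), "Ftool",A.inv().apply(o['force']))
if len(sys.argv)>1:
    c=viewer.camera("scene");i=c["img"][:,:,::-1];cv2.imwrite(f"pics/{sys.argv[1]}.png",cv2.resize(i[130:330,270:470],None,fx=3,fy=3))
E
python3 chk.py s3
```

```text
4.95 [ 0.042  0.432 -2.91 ] [ 0.256  0.017 -0.033] 0.045117244074205164 [0.509 0.158 0.192]
th 0.1021281188263001 [0.696 0.047 0.583] [-0.003 -0.001  0.   ] Ftool [ 2.936 -0.106 -0.155]
```

View pics/s3.png

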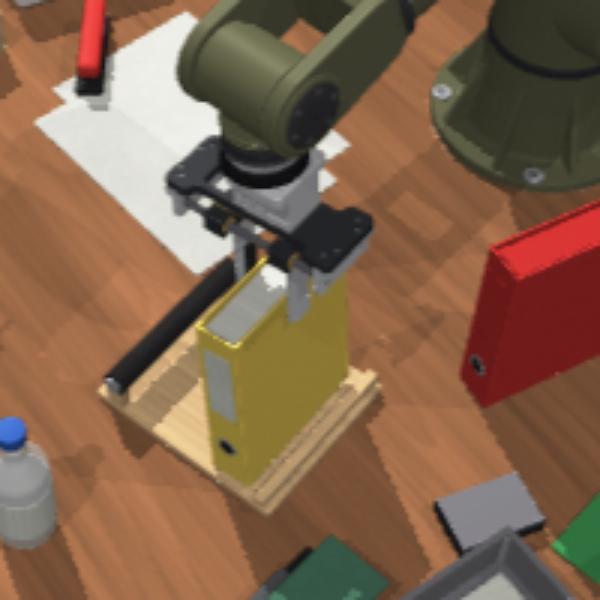

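Tilt is 0.10 rad and the binder follows, with about 3 N now hanging on the fingers. I'll press in 0.5 mm and continue.

>>> play_rows([
  [[-0.1,5.4,0,0,0,-0.03,42],[-0.6,5.4,0,0,0,-0.03,42],[-0.6,5.4,0,0,0,-0.03,42],[-0.6,5.4,0,0,0,-0.03,42],[-0.6,5.4,0,0,0,-0.03,42],[-0.6,5.4,0,0,0,-0.03,42],[-0.6,5.4,0,0,0,-0.03,42]],
])

```text
time_s: 5.7
ee_pos: [0.5195, 0.1216, 0.1888]
eef_rot: [-1.576, 1.259, 1.841]
force: [2.0, 1.0, -0.8]
grip_width: 0.0452
```

```bash
python3 chk.py
```

```text
5.7 [ 1.951  0.95  -0.798] [-0.016 -0.052 -0.058] 0.04515646070527342 [0.52  0.122 0.189]
th 0.3115861142429096 [0.521 0.174 0.629] [-0.002 -0.002  0.   ] Ftool [ 0.881 -0.121 -2.134]
```

>>> play_rows([
  [[-0.6,5.4,0,0,0,-0.03,42],[-0.6,5.4,0,0,0,-0.03,42],[-0.6,5.4,0,0,0,-0.03,42],[-0.6,5.4,0,0,0,-0.03,42],[-0.6,5.4,0,0,0,-0.03,42],[-0.6,5.4,0,0,0,-0.03,42],[-0.6,5.4,0,0,0,-0.03,42]],
])

```text
time_s: 6.4
ee_pos: [0.5294, 0.0865, 0.1777]
eef_rot: [-1.574, 1.048, 1.843]
force: [1.9, -1.5, 1.2]
grip_width: 0.0448
```

```bash
python3 chk.py s4
```

```text
6.4 [ 1.937 -1.475  1.176] [-0.515 -0.194 -0.12 ] 0.04479607160018184 [0.529 0.086 0.178]
th 0.5225597711875481 [0.402 0.365 0.583] [-0.001 -0.003  0.   ] Ftool [-1.988  1.099 -1.466]
```

View pics/s4.png

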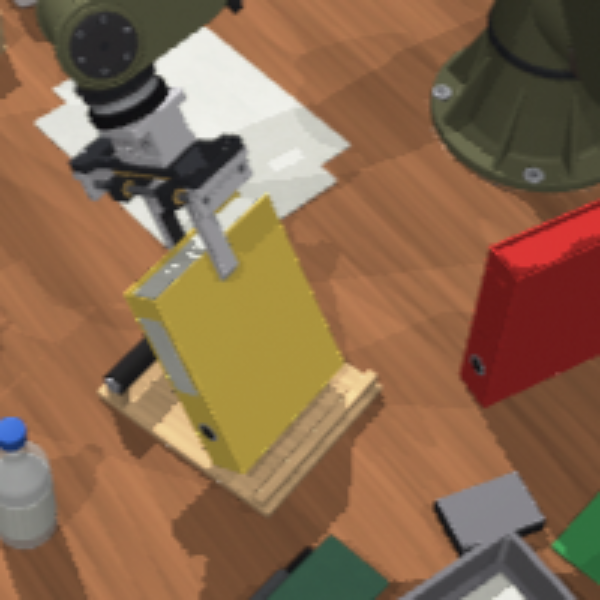

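At 0.52 rad the binder is held on its lower edge and the forces are small. Continuing.

>>> play_rows([
  [[-0.7,5.4,0,0,0,-0.03,42],[-0.6,5.4,0,0,0,-0.03,42],[-0.6,5.4,0,0,0,-0.03,42],[-0.7,5.4,0,0,0,-0.03,42],[-0.6,5.4,0,0,0,-0.03,42],[-0.6,5.4,0,0,0,-0.03,42],[-0.7,5.4,0,0,0,-0.03,42],[-0.6,5.4,0,0,0,-0.03,42]],
])

```text
time_s: 7.25
ee_pos: [0.5395, 0.0502, 0.1562]
eef_rot: [-1.572, 0.808, 1.845]
force: [0.0, 0.5, -4.7]
grip_width: 0.045
```

```bash
python3 chk.py
```

```text
7.25 [ 0.009  0.543 -4.659] [-0.863 -0.084  0.02 ] 0.044985290122960576 [0.539 0.05  0.156]
th 0.7629295218679387 [0.234 0.576 0.299] [-0.001 -0.002  0.   ] Ftool [ 3.727  2.844 -0.153]
```

>>> play_rows([
  [[0,5.5,0,0,0,-0.03,42],[-0.5,5.5,0,0,0,-0.03,42],[-0.6,5.5,0,0,0,-0.03,42],[-0.6,5.4,0,0,0,-0.03,42]],
])

```text
time_s: 7.65
ee_pos: [0.5442, 0.0343, 0.142]
eef_rot: [-1.573, 0.688, 1.844]
force: [-0.2, -1.8, 1.5]
grip_width: 0.0454
```

```bash
python3 chk.py s5
```

```text
7.65 [-0.237 -1.752  1.456] [-0.641  0.007  0.05 ] 0.045363766514952206 [0.544 0.034 0.142]
th 0.8826345147986349 [-0.023  0.395  0.479] [-0.    -0.003  0.   ] Ftool [-2.179 -0.095  0.701]
```

View pics/s5.png

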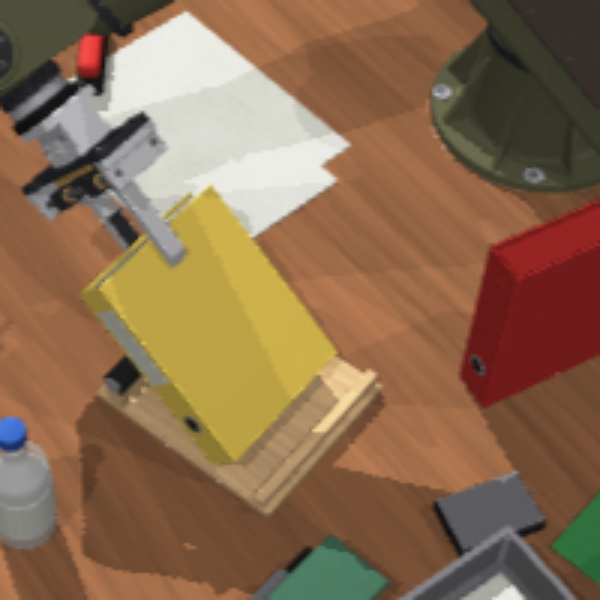

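Tilt is 0.88 rad and the foot is on the board. Continuing in small steps and watching for contact with the bar.

>>> play_rows([
  [[-0.7,5.4,0,0,0,-0.03,42],[-0.6,5.4,0,0,0,-0.03,42],[-0.7,5.4,0,0,0,-0.03,42],[-0.6,5.4,0,0,0,-0.03,42],[-0.6,5.4,0,0,0,-0.03,42]],
])

```text
time_s: 8.2
ee_pos: [0.5491, 0.0167, 0.1217]
eef_rot: [-1.572, 0.538, 1.845]
force: [-0.1, 0.3, -2.9]
grip_width: 0.0447
```

```bash
python3 chk.py
```

```text
8.2 [-0.071  0.289 -2.852] [-0.54  -0.052 -0.092] 0.04473069013767845 [0.549 0.017 0.122]
th 1.0332911619352783 [-0.243  0.404  0.358] [-0.    -0.003  0.   ] Ftool [ 1.716  2.298 -0.007]
```

>>> play_rows([
  [[-0.2,3.6,0,0,0,-0.02,42],[-0.4,3.6,0,0,0,-0.02,42],[-0.4,3.6,0,0,0,-0.02,42],[-0.4,3.6,0,0,0,-0.02,42],[-0.4,3.6,0,0,0,-0.02,42]],
])

```text
time_s: 8.7
ee_pos: [0.5519, 0.007, 0.1071]
eef_rot: [-1.572, 0.439, 1.845]
force: [-0.1, -0.7, -2.3]
grip_width: 0.045
```

```bash
python3 chk.py s6
```

```text
8.7 [-0.073 -0.721 -2.334] [-0.958 -0.072  0.019] 0.04501319495532514 [0.552 0.007 0.107]
th 1.131670706326901 [-0.388  0.365  0.391] [ 0.    -0.003 -0.   ] Ftool [0.382 2.399 0.269]
```

View pics/s6.png

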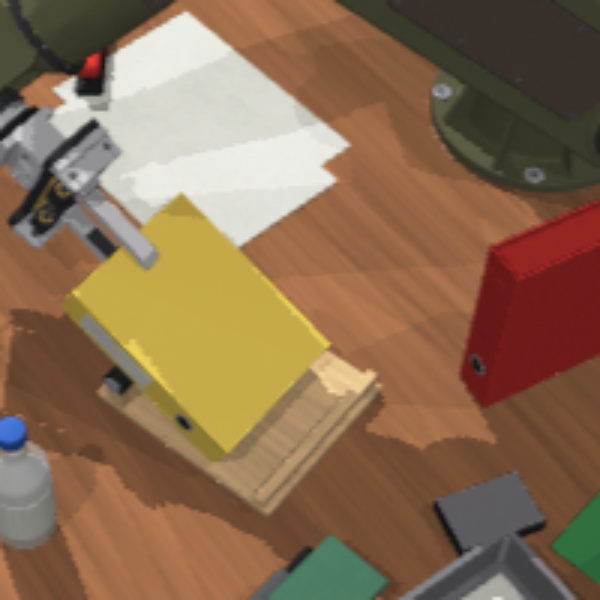

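>>> play_rows([
  [[-0.2,1.8,0,0,0,-0.01,42],[-0.2,1.8,0,0,0,-0.01,42],[-0.2,1.8,0,0,0,-0.01,42]],
])

```text
time_s: 9.05
ee_pos: [0.5526, 0.0045, 0.1026]
eef_rot: [-1.572, 0.41, 1.845]
force: [0.1, -0.1, -2.5]
grip_width: 0.0453
```

```bash
python3 chk.py
```

```text
9.05 [ 0.056 -0.068 -2.547] [-0.973 -0.117 -0.015] 0.04533333301046918 [0.553 0.004 0.103]
th 1.1608435813357594 [-0.537  0.461  0.406] [ 0.    -0.002 -0.   ] Ftool [ 0.941  2.368 -0.032]
```

>>> play_rows([
  [[-0.2,1.8,0,0,0,-0.01,42],[-0.2,1.8,0,0,0,-0.01,42]],
])

```text
time_s: 9.25
ee_pos: [0.5531, 0.0027, 0.0994]
eef_rot: [-1.572, 0.39, 1.845]
force: [-0.2, 0.7, -2.3]
grip_width: 0.0452
```

```bash
python3 chk.py
```

```text
9.25 [-0.223  0.669 -2.271] [-0.863 -0.042 -0.001] 0.045219114963457714 [0.553 0.003 0.099]
th 1.18099338031078 [-0.556  0.412  0.406] [ 0.    -0.003 -0.   ] Ftool [1.515 1.833 0.035]
```

>>> play_rows([
  [[0,1.8,0,0,0,-0.01,42],[-0.1,1.8,0,0,0,-0.01,42]],
])

```text
time_s: 9.45
ee_pos: [0.5537, 0.0012, 0.0972]
eef_rot: [-1.574, 0.368, 1.845]
force: [-0.1, -1.5, 6.8]
grip_width: 0.0454
```

```bash
python3 chk.py
```

```text
9.45 [-0.127 -1.475  6.759] [0.952 0.437 0.082] 0.045378048933609874 [0.554 0.001 0.097]
th 1.2022952045953672 [-0.377  1.65   0.572] [ 0.002 -0.003 -0.   ] Ftool [-3.727 -5.807  0.505]
```

The force has flipped to +6.8 N upwards, so the binder is on the bar. I'll ease off and open slowly.

>>> play_rows([
  [[0,-1,0,0,0,0,42],[0,0,0,0,0,0,47],[0,0,0,0,0,0,50],[0,0,0,0,0,0,54],[0,0,0,0,0,0,58],[0,0,0,0,0,0,62],[0,0,0,0,0,0,64],[0,0,0,0,0,0,64]],
])

```text
time_s: 10.25
ee_pos: [0.5534, 0.0016, 0.0971]
eef_rot: [-1.572, 0.371, 1.845]
force: [-0.2, 0.9, 0.2]
grip_width: 0.0641
```

```bash
python3 chk.py s7; python3 - <<'E'
from h import *
from station import viewer
c=viewer.camera("wrist");cv2.imwrite("pics/w7.png",c["img"][:,:,::-1])
E
```

```text
10.25 [-0.223  0.93   0.233] [-0.427 -0.005  0.014] 0.06413933178121065 [0.553 0.002 0.097]
th 1.2002628543793992 [-0.819  1.335  0.371] [ 0.    -0.003 -0.   ] Ftool [ 0.806 -0.564 -0.038]
```

View pics/s7.png

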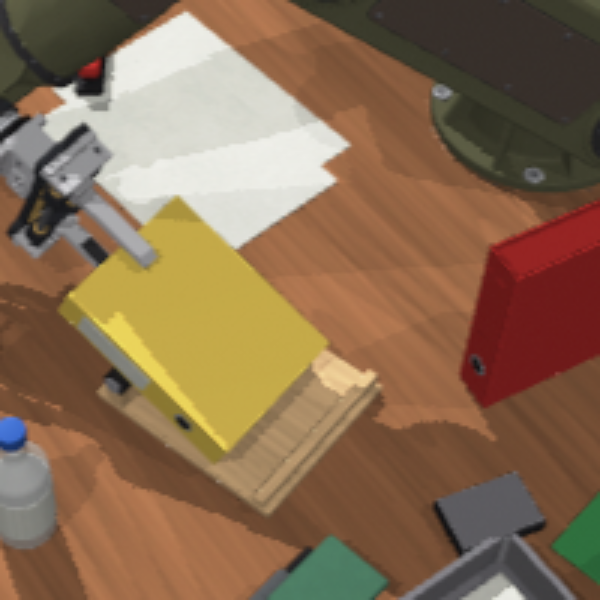

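View pics/w7.png

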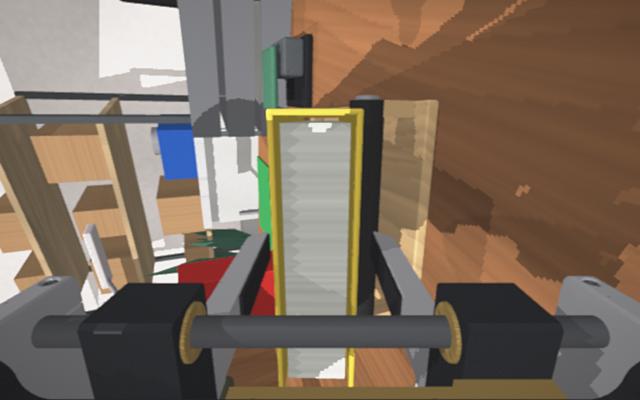

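The scene view shows the binder lying on the bar. In the wrist view both fingers (columns 268 and 373) clear its edges (about 276 and 356). I'll centre up and withdraw along the tool axis.

>>> play_rows([
  [[0,-2,0,0,0,0,64],[-5,0,0,0,0,0,64],[-10,0,0,0,0,0,64],[-15,0,0,0,0,0,64],[-15,0,0,0,0,0,64],[-15,0,0,0,0,0,64],[-15,0,0,0,0,0,64],[-10,0,0,0,0,0,64],[0,0,0,0,0,0,64]],
])

```text
time_s: 11.25
ee_pos: [0.575, -0.0752, 0.1302]
eef_rot: [-1.573, 0.371, 1.844]
force: [0.5, 0.3, -0.7]
grip_width: 0.0637
```

```bash
python3 chk.py; python3 - <<'E'
from h import *
from station import viewer
for n in("top","scene"):
    c=viewer.camera(n);np.savez(n+"8.npz",**c);cv2.imwrite(f"pics/{n}8.png",c["img"][:,:,::-1])
    if n=="top":cv2.imwrite("pics/top8c.png",cv2.resize(c["img"][150:270,190:340,::-1],None,fx=5,fy=5,interpolation=cv2.INTER_CUBIC))
    if n=="scene":cv2.imwrite("pics/scene8c.png",cv2.resize(c["img"][175:305,275:405,::-1],None,fx=4.5,fy=4.5,interpolation=cv2.INTER_CUBIC))
E
```

```text
11.25 [ 0.468  0.266 -0.661] [-0.403 -0.001 -0.033] 0.0636532040065604 [ 0.575 -0.075  0.13 ]
th 1.1994042796018962 [85.598  3.003  0.486] [ 0.001 -0.004 -0.   ] Ftool [ 0.361  0.57  -0.521]
```

View pics/top8.png

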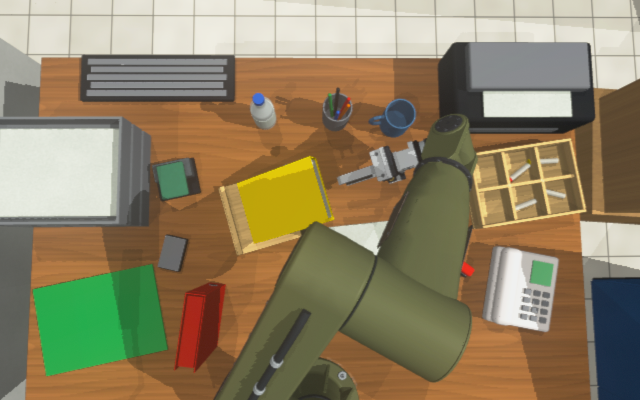

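View pics/scene8c.png

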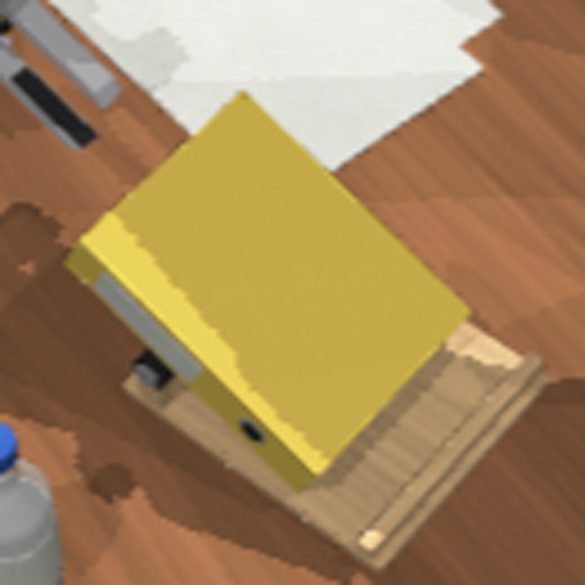

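View pics/top8c.png

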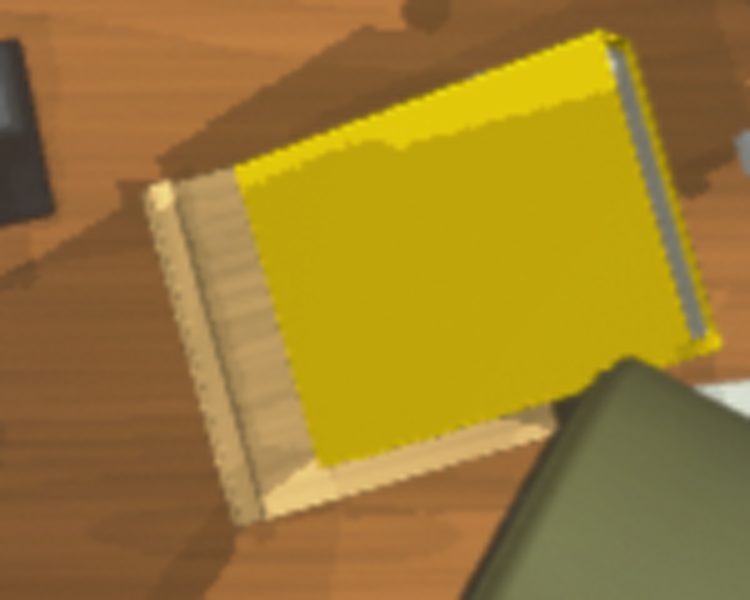

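```bash
python3 - <<'E'
from h import *
np.set_printoptions(precision=4,suppress=True)
c=dict(np.load("top8.npz"));s=dict(np.load("scene8.npz"))
f=lambda L:np.array(L)/5.+[190,150]-.4
rest=np.array([.5163,.1185,0]);ya=1.839;x=np.array([np.cos(ya),np.sin(ya),0]);y=np.array([-np.sin(ya),np.cos(ya),0])
loc=lambda P:np.c_[(P-rest)@x,(P-rest)@y]
th=1.19
F=ray(c,f([(237,168),(320,466)]),.0518);T=ray(c,f([(605,32)]),.01+.215*np.cos(th)+.0418)
L=loc(F);print("foot +x edge",L, "edge x,y",L.mean(0)-[.045*np.cos(th),0],"ang",np.arctan2(*(L[1]-L[0])))
print("top +x corner",loc(T),"horizontal len",loc(T)[0,0]-L[0,0],"expect",-.215*np.sin(th))
g=ray(s,np.array([(303,492)])/4.5+[275,175]-.4,.01);print("scene edge corner",loc(g))
for t in(1.1,1.19,1.3):
    print(t,proj(c,[rest+x*(L[0,0]-.215*np.sin(t))+y*L[0,1]+[0,0,.01+.215*np.cos(t)+.045*np.sin(t)]]),f([(605,32)]))
a=dict(np.load("top0.npz"))["img"].astype(int);d=np.abs(a-c["img"]).max(2)
for n,(u,v,w,h) in dict(sanit=(245,90,35,42),pencup=(320,85,35,48),mug=(370,98,48,40),punch=(150,155,52,48)).items(): print(n,(d[v:v+h,u:u+w]>40).mean())
E
```

```text
foot +x edge [[ 0.0531 -0.0846]
 [ 0.052   0.0774]] edge x,y [ 0.0359 -0.0036] ang -0.006833544426256473
top +x corner [[-0.1471 -0.0864]] horizontal len -0.20023826313782256 expect -0.19959932795857083
scene edge corner [[ 0.0383 -0.0786]]
1.1 [[307.4046 156.2897]] [[310.6 156. ]]
1.19 [[310.549  156.7725]] [[310.6 156. ]]
1.3 [[313.3977 157.6829]] [[310.6 156. ]]
sanit 0.0
pencup 0.03630952380952381
mug 0.0
punch 0.06290064102564102
```

View pics/scene8.png

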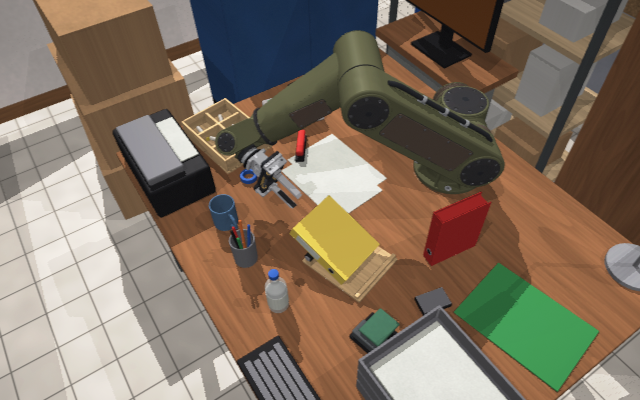

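The scene view shows the binder lying on the bar and the gripper clear of it at (270,175). The mug (223,210), pen cup (242,245), sanitiser (276,290), tape (248,176), stapler (300,147) and punch (376,332) are where they started. Handing in.

```bash
python3 -c "
from station import hand_in
print(hand_in())"
```

```text
the job is handed in; nothing more can be done
None
```

The yellow binder is lying on its side against the padded bar with its foot still on the rest, and I handed the job in at about 11.4 s of the 48 s allowed. `hand_in()` gives no verdict, so these are my own checks.

I took the binder by its top end with a 4 N grip and turned it down about its lower edge. When the force reversed at the bar, I eased off, opened the fingers slowly and backed straight out.

**Pose:** My last pictures put the tilt at about 1.19 rad. The tipping edge is 36 to 38 mm along the rest, 4 mm off centre and square within about 0.01 rad. The top and scene views agree to about 2 mm.

**Forces:** The wrist force stayed under about 7 N wherever I read it, and it was near zero after I let go. Finger forces and contact with the bar could not be read directly.

**Other objects:** The pixel comparison showed no change at the sanitiser and mug. Small changes at the pen cup (4%) and punch (6%) I took to be the arm's shadow. I judged the tape and stapler only by eye, since the arm partly hid them from above. The ink pad I did not check separately.

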